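Slide the loupe over the petri dish

TASK

Bring the loupe over the petri dish for viewing: push down the thumb button on the loupe's carriage, keep it held down while you slide the carriage along its rail until the loupe is centred over the dish, then let the button come back up so that the carriage is locked there. Leave the dish where it is.

Things in the scene. Friction and masses are not known exactly. Their poses are not given: they have to be found in the camera images.
- petri_dish: round flat lidded petri dish, clear with pale contents, 60 mm across, 13 mm high, on the slide's 6 mm base plate. It stands at one end of the row of three things under the loupe's path; a square carton is at the other end, a smaller black round cap in the middle. Origin: centre of its underside, 6 mm above the bench.
- loupe (a point): loupe: lens in a black ring, 56 mm outside, on a short arm at the carriage's side. Point: centre of the ring's underside, 36 mm above the bench; it travels with the carriage and clears all on the plate. x axis level along the rail, z up. To stand over the dish it needs no move across the rail (within 3 mm). The carriage slides to 115 mm either side of the rail's middle.
- button_top (a point): thumb button: black ribbed pad on top of the carriage, 42 mm along the rail, 45 across. Point: the place to press on its top face, 60 mm above the bench when up, 80 mm to the loupe's -y side; moves with the button. x axis along the rail. Carriage cheeks 48 mm apart, 68 mm high, stand at the pad's two ends along the rail: a pocket for closed fingertips, open across the rail.
- button (a joint): button travel, straight down: 0 = up, carriage locked by a pawl between pins 10 mm apart; 0.010 m = down at a hard stop. Beyond 0.006 the carriage slides freely (under 0.5 N) and goes along with the pressing fingertips. Spring 2.5 N at the start, 5 N when down. Let go, it springs up and the pawl finds the nearest gap, shifting the carriage by up to 5 mm.

How it is judged:
By the outcome, as a careful person would: the job done as asked, in the order asked, and still so for the second after the job is handed in, with the robot touching nothing.
It also fails if it takes over 40 s, if anything falls off the work surface, if the arm or the gripper's body presses on something with over 40 N, if the wrist force passes 120 N, or if a joint passes its speed limit or range.

ROBOT

A 6-joint arm with a two-finger parallel gripper is mounted at the origin on a cart in front of the work surface, level with it; the furniture and walls round the work are solid. World frame = base frame: x ahead of the robot, y to its left, z up, the work surface at z = 0. Lengths are in m, angles in degrees, forces in N, time in s.
With the tool pointing down it reaches from about 0.25 to 0.775 m from the base axis. Payload 4 kg.
Tool frame: the origin (TCP) lies on the centre line of the jaws, within the pads' length; the fingertips stand 14 mm ahead of it and the grasp point (between the pads) lies 5 mm behind it; z points along the fingers, y is the line along which they close (so a half turn about z gives the same grasp; the last joint's range is limited). The gripper opens to 85 mm and grips with 20 to 120 N. Pads are 22 mm wide; open, the fingers measure 114 mm over their backs; the gripper's body (76 mm by 85 mm) begins 54 mm behind the grasp point. The pads swing forward as they close: fully open they stand 13 mm farther back than shut.
Start: joints at [66.343, 4.996, 78.535, -0, 96.463, -5.907], TCP at [0.168, 0.524, 0.245] pointing down, gripper open.
Joint ranges: [-177.83, 177.83], [-43.37, 116.18], [15.69, 146.23], [-61.86, 241.86], [9.47, 152.12], [-147.06, 147.06]. Speed limits (degrees/s): [159.86, 159.86, 180, 180, 180, 180].

INTERFACE

Orientations are given as [roll, pitch, yaw] about the fixed x, y, z axes, in that order (R = Rz(yaw) Ry(pitch) Rx(roll)).
In Python, from station import bot, cams, job gives the robot as it stands. The module is installed in compiled form; this text tells all that it offers.
- The arm moves only by the tool arm_command, never from a script. Its argument "plan" is one flat list of numbers, 5 for each row, row after row: the shift along the tool's x, y, z in cm, then the turn about the tool's z in rad, then the finger opening in cm, from 0 to 8.54. In form: [dx, dy, dz, turn, gripper, dx, dy, dz, turn, gripper, ...]. A call has 1 to 10 rows; each row shifts and turns the commanded pose from where the row before left it, along the tool's axes as they then stand; what a row does not reach is not made up. A row lasts 1/10 s, in which the tool goes at most 50 mm and 8.59 degrees, less where a joint would pass 70% of its speed; a pose out of reach is approached as far as the arm can. A call with a gripper value outside its range is refused whole. The fingers move at their own pace and stop on an object; "force" is the grip in N (left out, the last holds). Time passes only in rows, so rows that do not move let the fingers close. It gives the time, the measured TCP pose, the force, the opening and the grip force at its end, in the units of the state.
- bot.read_state(): the state, without advancing time (a new reading comes with each control period).
- cams.capture(name): name is "scene" or "top" or "wrist"; returns a dict with "color" (480x640x3 uint8, red, green, blue), "fx", "fy", "cx", "cy" (pixels), "k1" (the pictures are not rectified: a ray, as slopes to the right and down, at radius r is drawn at 1 + k1 r^2 times it, then the intrinsics apply), "extrinsics" (4x4, takes a point from world to camera coordinates). Camera axes: x right, y down, z forward; pixel columns grow to the right and rows downward; lengths in m; the calibration is good to about 2 mm. A picture is of the moment at which its call begins. There is no depth.
- job.finish_job(): hands the job in; it is judged then, once.
The state is a dict: "time": time; "joint_positions": joint angles; "dq": joint speeds; "joint_efforts": joint torques, N m; "ee_pos": TCP position; "tool_rot": TCP orientation; "force": force on the tool from outside, world axes, zero at the start; "moment": the same for the moment, N m; "finger_gap": finger opening in m; "grip_force": force on a finger pad.
Only numpy, scipy, OpenCV 4.12 (cv2) and the standard library are available. Lean on these libraries where they do the work, as an engineer would, in place of code of your own. Each camera call takes 0.05 s, during which the arm holds its last target. There are 200 camera calls.

## Working session

There is one attempt and no reset: what is moved stays moved. The work goes in short steps, Python scripts to look and compute and a tool call to move; the robot and the scene stay as the last step left them, time stands still between calls to the robot, and variables do not carry over. Pictures are saved under pics/ and viewed, at most 10 in all, crops included, and the job is handed in when it is done.

Besides the shell and the picture viewer there is one more tool, called in YAML: its name, and indented under it one key for each argument. arm_command: Moves the arm, as the interface text tells. Its arguments: {"type":"object","properties":{"plan":{"type":"array"},"force":{"type":"number"}},"required":["plan"]}

```bash
mkdir -p pics; cat > h.py <<'E'
import numpy as np, cv2
from station import bot, cams, job
def snap(name, fn):
    c=cams.capture(name); cv2.imwrite('pics/'+fn, c['color'][:,:,::-1])
    np.savez('pics/'+fn+'.npz', **{k:c[k] for k in c if k!='color'}); return c
def unproj(fn,u,v,z):
    c=np.load('pics/'+fn+'.npz'); K=np.array([[c['fx'],0,c['cx']],[0,c['fy'],c['cy']],[0,0,1.]])
    p=cv2.undistortPoints(np.array([[[u,v]]],float),K,np.array([float(c['k1']),0,0,0]))[0,0]
    E=c['extrinsics'];R=E[:3,:3];t=E[:3,3];o=-R.T@t;d=R.T@np.array([p[0],p[1],1]);return o+d*(z-o[2])/d[2]
E
python3 - <<'E'
from h import *
snap('top','t1.png');snap('scene','s1.png')
print(bot.read_state())
E
```

```text
{'time': 0.1, 'joint_positions': array([ 6.63433391e+01,  5.03876569e+00,  7.86182371e+01,  9.76729817e-04,
        9.64642848e+01, -5.90813884e+00]), 'dq': array([ 0.02159089, -0.03504429, -0.20937923,  0.08660327,  0.01274965,
        0.01965075]), 'joint_efforts': array([ 1.61163338e-03, -3.53015828e+01, -3.14218354e+01, -1.66566138e-04,
        7.99907895e-03, -2.48509343e-05]), 'ee_pos': array([0.16749489, 0.52342009, 0.24419999]), 'tool_rot': array([-1.79879457e+02, -1.34501813e-02,  1.62251573e+02]), 'force': array([ 0.34691438, -0.5734713 ,  0.55976341]), 'moment': array([0.0183855 , 0.03360344, 0.00875036]), 'grip_force': 0.0, 'finger_gap': 0.08571205433348762}
```

View pics/t1.png

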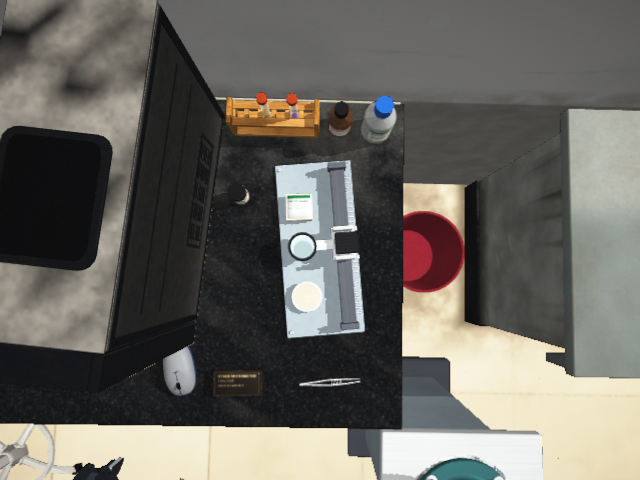

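View pics/s1.png

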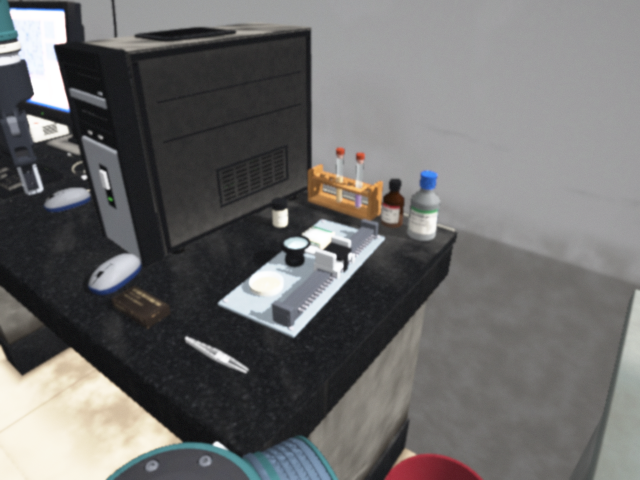

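The top view shows the dish at about (307,297), the carton at (299,207), the loupe ring at (302,246) and the black pad at (346,243). I'll enlarge it to measure.

```bash
python3 - <<'E'
from h import *
im=cv2.imread('pics/t1.png')[150:345,265:375]
cv2.imwrite('pics/t1c.png',cv2.resize(im,None,fx=3,fy=3,interpolation=cv2.INTER_CUBIC))
f='t1.png'
for n,u,v,z in [('dish',307,297,.019),('loupe',302,246,.043),('btn',346,243,.06),('railA',337,165,.03),('railB',349,328,.03),('plTL',277,168,.006),('plBL',288,337,.006),('plTR',350,161,.006),('plBR',364,331,.006)]:
    print(n,unproj(f,u,v,z).round(4))
c=np.load('pics/t1.png.npz');E=c['extrinsics'];print(-E[:3,:3].T@E[:3,3],c['fx'])
E
```

```text
dish [0.4115 0.313  0.019 ]
loupe [0.5105 0.3245 0.043 ]
btn [0.517  0.2402 0.06  ]
railA [0.6751 0.2594 0.03  ]
railB [0.354  0.2297 0.03  ]
plTL [0.6717 0.3813 0.006 ]
plBL [0.3313 0.3491 0.006 ]
plTR [0.6901 0.2321 0.006 ]
plBR [0.346  0.1981 0.006 ]
[0.45319734 0.28805046 0.91499774] 450.62711646178684
```

View pics/t1c.png

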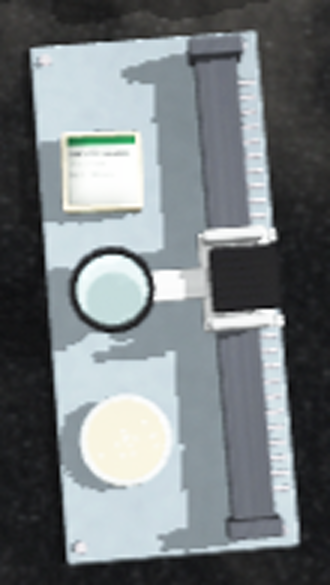

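The enlarged crop gives the dish centre at (306.8,296.7), the ring at (302.3,246.3) and the pad at (347,243). The rail's yaw is about 5.5°. The needed slide is about -100 mm along the rail, towards the robot. The cross offset is about 2 mm, which is consistent with the task text. First I'll move clear of the tower and close the fingers.

arm_command:
  plan: [-1.83, -2.34, 0, 0, 0, -1.83, -2.34, 0, 0, 0, -1.83, -2.34, 0, 0, 0, -1.83, -2.34, 0, 0, 0, -1.83, -2.34, 0, 0, 0, -1.83, -2.34, 0, 0, 0, -1.83, -2.34, 0, 0, 0, -1.83, -2.34, 0, 0, 0, 0, 0, 0, -0.13, 0, 0, 0, 0, -0.13, 0]
  force: 30

```text
time: 1.1
ee_pos: [0.2502, 0.3, 0.245]
tool_rot: [-180.0, -0.0, 177.3]
force: [0.2, -1.0, -0.1]
finger_gap: -0.0
grip_force: 0.0
```

arm_command:
  plan: [0, 0, 0, -0.145, 0, 0, 0, 0, 0, 0, 0, 0, 0, 0, 0]

```text
time: 1.4
ee_pos: [0.2499, 0.3008, 0.245]
tool_rot: [-180.0, -0.0, -174.7]
force: [0.2, 0.0, -0.0]
finger_gap: -0.0003
grip_force: 0.0
```

arm_command:
  plan: [-2.6, -0.83, 0, 0, 0, -2.6, -0.83, 0, 0, 0, -2.6, -0.83, 0.5, 0, 0, -2.6, -0.83, 1, 0, 0, -2.6, -0.83, 1.5, 0, 0, -2.6, -0.83, 2, 0, 0, -2.6, -0.83, 2, 0, 0, -2.6, -0.83, 2, 0, 0, -2.6, -0.83, 2, 0, 0, -2.6, -0.83, 1, 0, 0]

```text
time: 2.4
ee_pos: [0.5166, 0.2424, 0.1225]
tool_rot: [-179.9, -0.2, -174.7]
force: [0.2, -0.4, -0.1]
finger_gap: 0.0001
grip_force: 0.0
```

```bash
python3 - <<'E'
from h import *
snap('wrist','w1.png');print(bot.read_state()['ee_pos'])
for y in (0,):
    c=np.load('pics/w1.png.npz');E=c['extrinsics']
    K=np.array([[c['fx'],0,c['cx']],[0,c['fy'],c['cy']],[0,0,1.]])
    p=np.array([[.5175,.243,.06],[.517,.243,.06]])
    print(cv2.projectPoints(p,cv2.Rodrigues(E[:3,:3])[0],E[:3,3],K,np.array([float(c['k1']),0,0,0]))[0])
E
```

```text
[0.51997667 0.24086485 0.12101447]
[[[320.10221654 266.67526413]]

 [[320.17858636 265.89362119]]]
```

View pics/w1.png

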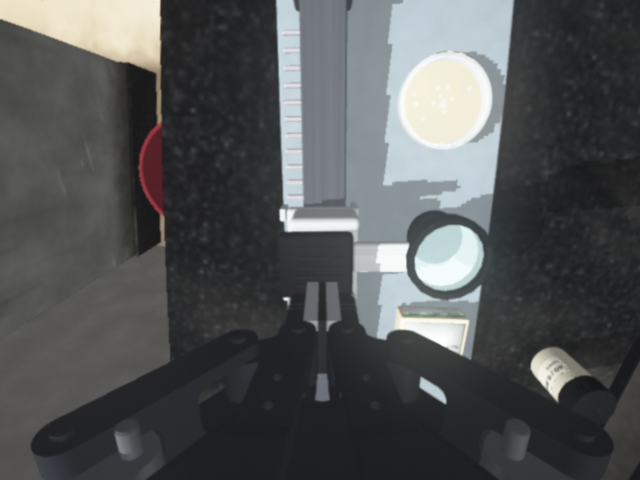

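The wrist picture shows the pad from columns 281 to 354 with its near edge at row 233. The dish is at (445,100) and the ring at (447,256). I'll cross-check these positions.

```bash
python3 - <<'E'
from h import *
r=np.radians(5.4);a=np.array([np.cos(r),np.sin(r)]);b=np.array([-a[1],a[0]])
P=lambda n,u,v,z:(lambda p:print(n,p.round(4),'along',(p[:2]@a).round(4),'across',(p[:2]@b).round(4)))(unproj('w1.png',u,v,z))
P('padL',281,250,.06);P('padR',354,250,.06);P('padNear',317,233,.06)
P('dishC',445,100,.019);P('ring@36',447,258,.036);P('ring@44',447,256,.044)
P('plateTopR edge',513,0,.006);P('plate edge low',490,220,.006)
c=np.array([.517,.242]);print('tcp',c@a,c@b)
E
```

```text
padL [0.5092 0.2191 0.06  ] along 0.5276 across 0.1702
padR [0.5052 0.2619 0.06  ] along 0.5276 across 0.2132
padNear [0.4969 0.2393 0.06  ] along 0.5172 across 0.1915
dishC [0.412  0.3138 0.019 ] along 0.4397 across 0.2736
ring@36 [0.5126 0.3281 0.036 ] along 0.5412 across 0.2784
ring@44 [0.5088 0.3245 0.044 ] along 0.537 across 0.2752
plateTopR edge [0.344  0.3522 0.006 ] along 0.3756 across 0.3182
plate edge low [0.4895 0.3675 0.006 ] along 0.5219 across 0.3198
tcp 0.5374797475228729 0.19227199744827345
```

arm_command:
  plan: [0, 0, 0, 0, 0, 0, 0, 1.5, 0, 0, 0, 0, 1.5, 0, 0, 0, 0, 0.8, 0, 0, 0, 0, 0.5, 0, 0, 0, 0, 0, 0, 0, 0, 0, 0, 0, 0]

```text
time: 3.15
ee_pos: [0.5168, 0.2432, 0.0827]
tool_rot: [180.0, 0.0, -174.5]
force: [0.8, -0.3, -0.5]
finger_gap: 0.0
grip_force: 0.0
```

arm_command:
  plan: [0, 0, 0.6, 0, 0, 0, 0, 0.4, 0, 0, 0, 0, 0.3, 0, 0, 0, 0, 0.3, 0, 0, 0, 0, 0.1, 0, 0, 0, 0, 0, 0, 0, 0, 0, 0, 0, 0]

```text
time: 3.85
ee_pos: [0.5171, 0.2432, 0.0659]
tool_rot: [180.0, 0.1, -174.5]
force: [-0.2, -1.1, 4.1]
finger_gap: -0.0001
grip_force: 2.1
```

arm_command:
  plan: [0, 0, 0.1, 0, 0, 0, 0, 0.1, 0, 0, 0, 0, 0, 0, 0, 0, 0, 0, 0, 0]

```text
time: 4.25
ee_pos: [0.5173, 0.2432, 0.0641]
tool_rot: [180.0, 0.1, -174.5]
force: [-0.6, 1.1, 6.8]
finger_gap: -0.0005
grip_force: 3.0
```

arm_command:
  plan: [0.2, 0, 0, 0, 0, 0.4, 0, 0, 0, 0, 0.6, 0, 0, 0, 0, 0.7, 0, 0, 0, 0, 0.7, 0, 0, 0, 0, 0.7, 0, 0, 0, 0, 0.6, 0, 0, 0, 0, 0.4, 0, 0, 0, 0, 0.2, 0, 0, 0, 0, 0, 0, 0, 0, 0]

```text
time: 5.25
ee_pos: [0.4722, 0.2387, 0.064]
tool_rot: [-180.0, 0.1, -174.5]
force: [0.0, -0.1, 6.6]
finger_gap: -0.0001
grip_force: 3.1
```

arm_command:
  plan: [0.2, 0, 0, 0, 0, 0.4, 0, 0, 0, 0, 0.6, 0, 0, 0, 0, 0.8, 0, 0, 0, 0, 0.8, 0, 0, 0, 0, 0.8, 0, 0, 0, 0, 0.7, 0, 0, 0, 0, 0.5, 0, 0, 0, 0, 0.3, 0, 0, 0, 0, 0.2, 0, 0, 0, 0]

```text
time: 6.25
ee_pos: [0.4196, 0.2334, 0.064]
tool_rot: [-180.0, 0.1, -174.5]
force: [0.4, -0.6, 6.9]
finger_gap: 0.0002
grip_force: 3.2
```

arm_command:
  plan: [0, 0, 0, 0, 0, 0, 0, 0, 0, 0]

```text
time: 6.45
ee_pos: [0.4197, 0.2334, 0.064]
tool_rot: [-180.0, 0.1, -174.5]
force: [-1.0, -0.8, 6.2]
finger_gap: -0.0001
grip_force: 3.3
```

```bash
python3 - <<'E'
from h import *
snap('wrist','w2.png');c=snap('top','t2.png')
a=cv2.imread('pics/w2.png');b=cv2.imread('pics/t2.png')[200:340,255:375]
b=cv2.resize(b,None,fx=2.6,fy=2.6,interpolation=cv2.INTER_CUBIC)
o=np.zeros((480,790,3),np.uint8);o[:,:470]=a[:,130:600];o[:b.shape[0],475:475+b.shape[1]]=b[:,:315]
cv2.imwrite('pics/m2.png',o)
E
```

```text
(no output)
```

View pics/m2.png

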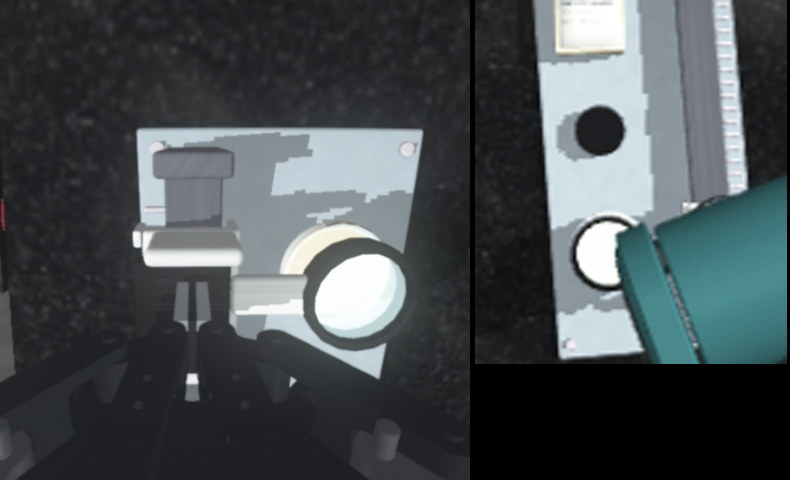

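The carriage followed and the ring is over the dish. In the top view its rows run from 214 to 292 in the crop, so the centre is at row 297.3. In the wrist view the ring is at (486,294).

```bash
python3 - <<'E'
from h import *
r=np.radians(5.4);a=np.array([np.cos(r),np.sin(r)]);b=np.array([-a[1],a[0]])
P=lambda n,f,u,v,z:(lambda p:print(n,p.round(4),'along',(p[:2]@a).round(4),'across',(p[:2]@b).round(4)))(unproj(f,u,v,z))
P('dish','t1.png',306.8,296.7,.019)
for z in(.036,.04,.044,.048):
  P('ring before','t1.png',302.3,246.3,z)
  P('ring now top','t2.png',255+612/2.6-475/2.6,297.3,z)
  P('ring now wrist','w2.png',486,294,z)
E
```

```text
dish [0.4121 0.3134 0.019 ] along 0.4398 across 0.2732
ring before [0.5104 0.3242 0.036 ] along 0.5387 across 0.2747
ring now top [0.4118 0.3112 0.036 ] along 0.4392 across 0.271
ring now wrist [0.4147 0.3183 0.036 ] along 0.4428 across 0.2779
ring before [0.5102 0.324  0.04  ] along 0.5384 across 0.2746
ring now top [0.412  0.3111 0.04  ] along 0.4394 across 0.2709
ring now wrist [0.413 0.316 0.04 ] along 0.4409 across 0.2757
ring before [0.5099 0.3239 0.044 ] along 0.5381 across 0.2744
ring now top [0.4121 0.311  0.044 ] along 0.4396 across 0.2708
ring now wrist [0.4112 0.3137 0.044 ] along 0.4389 across 0.2736
ring before [0.5096 0.3237 0.048 ] along 0.5378 across 0.2743
ring now top [0.4123 0.3109 0.048 ] along 0.4398 across 0.2707
ring now wrist [0.4095 0.3114 0.048 ] along 0.437 across 0.2714
```

It is centred within about 1 mm. I'll release the button straight up and back the arm off so the result can be seen.

arm_command:
  plan: [0, 0, -0.3, 0, 0, 0, 0, -0.4, 0, 0, 0, 0, -0.6, 0, 0, 0, 0, -1, 0, 0, 0, 0, -2, 0, 0, 0, 0, -3, 0, 0, 0, 0, -3, 0, 0, 0, 0, -3, 0, 0, 0, 0, -2, 0, 0, 0, 0, 0, 0, 0]

```text
time: 7.55
ee_pos: [0.4206, 0.2344, 0.2201]
tool_rot: [179.9, 0.4, -174.5]
force: [0.4, 0.4, -0.1]
finger_gap: 0.0001
grip_force: 0.0
```

arm_command:
  plan: [0, -2, 0, 0, 0, 0, -3, 0, 0, 0, 0, -3, 0, 0, 0, 0, -3, 0, 0, 0, 0, -3, 0, 0, 0, 0, -3, 0, 0, 0, 0, -3, 0, 0, 0, 0, -2, 0, 0, 0, 0, 0, 0, 0, 0, 0, 0, 0, 0, 0]

```text
time: 8.55
ee_pos: [0.4394, 0.0149, 0.2149]
tool_rot: [179.9, -0.1, -174.6]
force: [0.6, -0.1, 0.4]
finger_gap: 0.0001
grip_force: 0.0
```

```bash
python3 - <<'E'
from h import *
snap('top','t3.png');snap('scene','s3.png')
b=cv2.imread('pics/t3.png')[200:345,270:375];s=cv2.imread('pics/s3.png')[200:340,210:390]
b=cv2.resize(b,None,fx=4,fy=4,interpolation=cv2.INTER_CUBIC);s=cv2.resize(s,None,fx=2,fy=2,interpolation=cv2.INTER_CUBIC)
o=np.zeros((580,790,3),np.uint8);o[:b.shape[0],:b.shape[1]]=b;o[:s.shape[0],425:425+s.shape[1]]=s
cv2.imwrite('pics/m3.png',o)
E
```

```text
(no output)
```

View pics/m3.png

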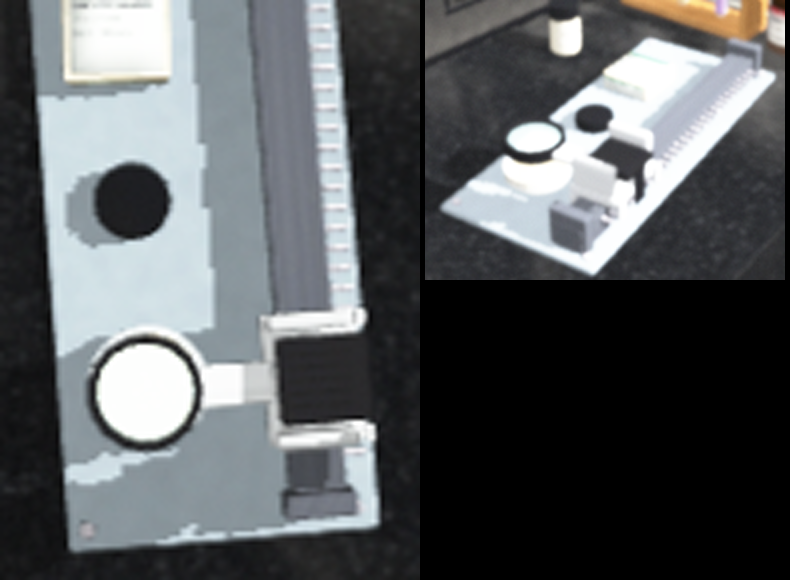

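The ring is at (306.1,298.0), so the carriage has moved 100 mm in all, which is ten pin pitches. That means the pawl has dropped into the gap nearest the dish, within about 2 mm of centre. The dish hasn't moved and the arm is clear.

```bash
python3 -c "
from station import job
print(job.finish_job())"
```

```text
the job is handed in; nothing more can be done
None
```

The loupe is locked about 2 mm off the dish's centre, in the pin gap nearest to it; the dish hasn't moved, the arm is clear, and the job is handed in at about 9 s on the robot's clock.

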